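# Dispense the walnuts into the bowl

## Task

With the fingertips, push the blue bowl along the counter until it rests against the front of the walnut dispenser, centred under its spout. Then press the red paddle all the way down so that the other end of the lever lifts the gate, keep it down until all three walnuts have rolled into the bowl, and let go so that the gate shuts again. Pick nothing up, do not touch the walnuts, and leave everything else on the counter where it stands.

Things in the scene. Friction and masses are not known exactly. Their poses are not given: they have to be found in the camera images.
- dispenser: Fixed wooden stand with a sloping channel (clear side walls) holding three walnuts. Origin on the counter, on its middle line; -x: the way the walnuts roll out, +x: to the paddle. Base plate 225 x 84 x 10 mm from x = -0.085 (front; the 64 mm wide front foot, to z = 0.053, is flush with it; the spout juts out 20 mm more) to 0.140. Lever pivot at x = 0.03, z = 0.135 between two posts (top z 0.146, 66 mm wide).
- spout (a point): Middle of the spout's lip, where the walnuts drop off: 105 mm from the dispenser's origin along its -x, 55 mm above the counter (underside about 51 mm).
- bowl_place (a point): Point on the counter where the middle of the bowl's underside is when the bowl touches the dispenser's front face, centred under the spout: 140 mm from the dispenser's origin along its -x.
- lever (a joint): Rocking steel lever over the channel, rad: 0 = at rest, gate shut; grows as the red paddle is pressed down, which lifts the red gate plate at the other end. From about 0.30 the walnuts pass freely; stop at 0.42 (paddle 34 mm lower). A spring shuts it when let go. Pressing takes about 3 N at the start, 6 N at the stop.
- paddle (a point): Centre of the top face of the lever's red press paddle (44 x 44 mm, 10 mm thick, ribbed), 88 mm from the pivot on the far side from the spout; 145 mm above the counter at rest; it moves with the lever.
- gate (a point): Middle of the lower edge of the lever's red gate plate (34 mm wide, 6 mm thick), 103 mm in front of the pivot; it stands just over the channel floor at rest and holds back the walnuts.
- bowl: Loose blue ceramic bowl, round: 110 mm across the rim, 92 mm across the foot, 104 mm at 22 mm height, 42 mm high, wall 4 mm, about 0.22 kg. Origin: centre of its underside, z up. Starts 80 to 120 mm short of the dispenser's front, roughly in line with the spout.
- walnut1: Loose walnut, a brown ball 34 mm across, origin at its centre; no. 1 of three in the channel, counted from the gate. They roll out within about 1.5 s once the gate is up.
- walnut2: Loose walnut, a brown ball 34 mm across, origin at its centre; no. 2 of three in the channel, counted from the gate. They roll out within about 1.5 s once the gate is up.
- walnut3: Loose walnut, a brown ball 34 mm across, origin at its centre; no. 3 of three in the channel, counted from the gate. They roll out within about 1.5 s once the gate is up.
- spice_jar_3: Loose bystander, leave alone: spice jar with a yellow cap, 45 mm wide, 100 mm tall. Origin at the centre of its underside.
- spice_jar_6: Loose bystander, leave alone: spice jar with a red cap, 46 mm wide, 98 mm tall. Origin at the centre of its underside.
- garlic_1: Loose bystander, leave alone: garlic bulb, 60 mm. Origin at the centre of its underside.
- tin_1: Loose bystander, leave alone: flat food tin, 86 mm wide, 40 mm tall. Origin at the centre of its underside.
- salt_shaker: Loose bystander, leave alone: white shaker, 18 mm wide, 40 mm tall. Origin at the centre of its underside.
- pepper_shaker: Loose bystander, leave alone: white shaker with an amber top, 18 mm wide, 40 mm tall. Origin at the centre of its underside.

How it is judged (in metres and radians):
On the way, in this order (a step that is already met when the one before it is completed fails the run):
1. the bowl stands against the dispenser's front, under the spout, with the gate still shut (x of bowl in the frame of dispenser above -0.155 m and y of bowl in the frame of dispenser between -0.025 and 0.025 m and value of joint lever below 0.1 rad), for 0.2 s.
2. the fingers press the paddle down and the gate is lifted clear (value of joint lever above 0.3 rad and contact force between the fingers and lever above 0.5 N and distance between the grasp point and paddle below 0.09 m), for 0.3 s.
At the end, for the whole second after the job is handed in: All three walnuts lie in the bowl (centres within 42 mm of its axis and below 45 mm); the bowl stands upright on the counter within 15 mm of the dispenser's front face and within 25 mm of its middle line; the lever is back at rest (under 0.05 rad); the bystanders have moved less than 20 mm (x of bowl in the frame of dispenser above -0.155 m and y of bowl in the frame of dispenser between -0.025 and 0.025 m and angle between bowl's own z axis and vertical below 0.1 rad and height (world z) of bowl below 0.006 m and value of joint lever below 0.05 rad and horizontal distance between each of walnut1, walnut2, walnut3 and bowl below 0.042 m and height (world z) of each of walnut1, walnut2, walnut3 below 0.045 m and distance of each of spice_jar_3, spice_jar_6, garlic_1, tin_1, salt_shaker, pepper_shaker from where it was at the start of the episode below 0.02 m); the robot touches nothing.
It fails at once if the robot touches a walnut (contact force between any of the arm, the fingers and walnut1 above 0.3 N or contact force between any of the arm, the fingers and walnut2 above 0.3 N or contact force between any of the arm, the fingers and walnut3 above 0.3 N).
It fails at once if the bowl is lifted or tipped (height (world z) of bowl above 0.012 m or angle between bowl's own z axis and vertical above 0.25 rad).
It fails at once if the gate opens while the bowl is not in its place under the spout (value of joint lever above 0.12 rad and not (x of bowl in the frame of dispenser above -0.155 m and y of bowl in the frame of dispenser between -0.025 and 0.025 m)).
It fails at once if a bystander is pushed away or knocked over (distance of any of spice_jar_3, spice_jar_6, garlic_1, tin_1, salt_shaker, pepper_shaker from where it was at the start of the episode above 0.02 m or angle between any of spice_jar_3, spice_jar_6, garlic_1, tin_1, salt_shaker, pepper_shaker's own z axis and vertical above 0.3 rad).
It also fails if it takes over 48 s, if anything falls off the work surface, if the arm or the gripper's body presses on something with over 40 N, if the wrist force passes 120 N, or if a joint passes its speed limit or range.

## Robot

A 6-joint arm with a two-finger parallel gripper is mounted at the origin on a cart in front of the work surface, level with it; the furniture and walls round the work are solid. World frame = base frame: x ahead of the robot, y to its left, z up, the work surface at z = 0. Lengths are in mm, angles in rad, forces in N, time in s.
With the tool pointing down it reaches from about 275 to 850 mm from the base axis. Payload 5.2 kg.
Tool frame: the origin (TCP) lies midway between the tips of the shut fingers; the grasp point (between the pads) lies env.grip_point_offset behind it (env.grip_point_offset is the distance from the TCP to the grasp point, in mm); z points along the fingers, y is the line along which they close (so a half turn about z gives the same grasp; the last joint's range is limited). The gripper opens to 85 mm and grips with 20 to 120 N. Pads are 22 mm wide; open, the fingers measure 114 mm over their backs; the gripper's body (76 mm by 85 mm) begins 54 mm behind the grasp point. The pads swing forward as they close: fully open they stand 13 mm farther back than shut.
Start: joints at [1.058, 0.259, 1.535, -0, 1.348, -0.203], TCP at [167.656, 523.829, 231.31] pointing down, gripper open.
Joint ranges: [-3.14, 3.14], [-0.91, 2.08], [0.19, 2.58], [-1.22, 4.36], [0.22, 2.71], [-3.12, 3.12]. Speed limits (rad/s): [2.57, 2.57, 3.14, 3.14, 3.14, 3.14].

## Interface

Orientations are given as a unit quaternion [w, x, y, z].
In Python, from plant import env gives the robot as it stands.
- The arm moves only by the tool jog_arm, never from a script. Its argument "steps" is a list of rows, each an object of numbers: "x", "y", "z": the shift along the tool's x, y, z in mm; "rx", "ry", "rz": the turn, a rotation vector about the tool's x, y, z in degrees; "hand": the closure, from 0 (fully open) to 1 (shut). In form: [{"x": .., "y": .., "z": .., "rx": .., "ry": .., "rz": .., "hand": ..}, ...]. A call has 1 to 10 rows; each row shifts and turns the commanded pose from where the row before left it, along the tool's axes as they then stand; what a row does not reach is not made up. A row lasts 1/12 s, in which the tool goes at most 41.7 mm and 7.16 degrees, less where a joint would pass 70% of its speed; a pose out of reach is approached as far as the arm can. A call with a gripper value outside its range is refused whole. The fingers move at their own pace and stop on an object; "squeeze" is the grip in N (left out, the last holds). Time passes only in rows, so rows that do not move let the fingers close. It gives the time, the measured TCP pose, the force, the opening and the grip force at its end, in the units of the state.
- env.state(): the state, without advancing time (a new reading comes with each control period).
- env.get_image(name): name is "scene" or "top" or "wrist"; returns a dict with "color" (384x512x3 uint8, blue, green, red), "fovy" (degrees; the focal length in pixels is half the picture's height over the tangent of half this angle, whatever the lens; pixels are square), "cx", "cy" (the principal point, pixels), "k1" (the pictures are not rectified: a ray, as slopes to the right and down, at radius r is drawn at 1 + k1 r^2 times it, then the intrinsics apply), "extrinsics" (4x4, takes a point from world to camera coordinates). Camera axes: x right, y down, z forward; pixel columns grow to the right and rows downward; lengths in mm; the calibration is good to about 2 mm. A picture is of the moment at which its call begins. There is no depth.
- env.close_job(): hands the job in; it is judged then, once.
The state is a dict: "time_s": time; "q": joint angles; "qd": joint speeds; "effort": joint torques, N m; "tool_pos": TCP position; "tool_rot": TCP orientation; "force": force on the tool from outside, world axes, zero at the start; "torque": the same for the moment, N m; "grip_width": finger opening in mm; "grip_force": force on a finger pad.
Only numpy, scipy, OpenCV 4.12 (cv2) and the standard library are available. Lean on these libraries where they do the work, as an engineer would, in place of code of your own. Each camera call takes 0.05 s, during which the arm holds its last target. There are 200 camera calls.

## Working session

There is one attempt and no reset: what is moved stays moved. The work goes in short steps, Python scripts to look and compute and a tool call to move; the robot and the scene stay as the last step left them, time stands still between calls to the robot, and variables do not carry over. Pictures are saved under pics/ and viewed, at most 10 in all, crops included, and the job is handed in when it is done.

Besides the shell and the picture viewer there is one more tool, called after ">>>" as name([rows], argument=value, ...), one row to a line, values as JSON. jog_arm: Moves the arm, as the interface text tells. Its arguments: {"type":"object","properties":{"steps":{"type":"array"},"squeeze":{"type":"number"}},"required":["steps"]}

```bash
mkdir -p pics
cat > h.py <<'E'
import numpy as np, cv2
from plant import env
def cam(n):
    im=env.get_image(n); f=im["color"].shape[0]/2/np.tan(np.radians(im["fovy"])/2)
    K=np.array([[f,0,im["cx"]],[0,f,im["cy"]],[0,0,1]]); return im,K,np.array([im["k1"],0,0,0,0.]),np.array(im["extrinsics"])
def proj(c,P):
    im,K,D,E=c; return cv2.projectPoints(np.float64(P).reshape(-1,1,3),cv2.Rodrigues(E[:3,:3])[0],E[:3,3],K,D)[0][:,0]
def back(c,uv,z):
    im,K,D,E=c; r=cv2.undistortPoints(np.float64(uv).reshape(-1,1,2),K,D)[:,0]
    d=np.c_[r,np.ones(len(r))]@E[:3,:3]; o=-E[:3,:3].T@E[:3,3]; z=np.broadcast_to(z,len(r))
    return o+d*((z-o[2])/d[:,2])[:,None]
E
python3 - <<'E'
from h import *
print(env.state(),env.grip_point_offset)
for n in("top","scene"):
    c=cam(n); cv2.imwrite(f"pics/{n}0.png",cv2.resize(c[0]["color"],(800,600))); print(n,c[1:],)
E
```

```text
{'time_s': 0.0, 'q': array([ 1.05821030e+00,  2.59337710e-01,  1.53608201e+00, -5.21825879e-05,
        1.34798158e+00, -2.02758810e-01]), 'qd': array([ 0.00084734, -0.00150324, -0.00050503, -0.00117999, -0.0009431 ,
        0.00114837]), 'effort': array([ 3.89913748e-04, -4.46040201e+01, -2.90564632e+01, -2.70776045e-04,
        1.18457727e-02,  2.98635689e-05]), 'tool_pos': array([167.40310027, 523.35491749, 230.47796139]), 'tool_rot': array([-2.92766855e-04,  1.54288958e-01,  9.88025353e-01, -8.55996341e-04]), 'force': array([0.18078103, 0.26207095, 1.36932916]), 'torque': array([ 0.00907524, -0.01802694,  0.05583098]), 'grip_force': 0.0, 'grip_width': 85.26574742681643} 18.700000000000003
top (array([[375.19484254,   0.        , 257.44388639],
       [  0.        , 375.19484254, 197.14708247],
       [  0.        ,   0.        ,   1.        ]]), array([-0.00592356,  0.        ,  0.        ,  0.        ,  0.        ]), array([[-1.55672631e-03, -9.99954517e-01, -9.40963336e-03,
         2.94032358e+01],
       [-9.96583199e-01,  2.32839256e-03, -8.25621304e-02,
         4.93413191e+02],
       [ 8.25802845e-02,  9.24895587e-03, -9.96541496e-01,
         1.19844546e+03],
       [ 0.00000000e+00,  0.00000000e+00,  0.00000000e+00,
         1.00000000e+00]]))
scene (array([[405.27425455,   0.        , 263.01025543],
       [  0.        , 405.27425455, 191.34483778],
       [  0.        ,   0.        ,   1.        ]]), array([-0.0578311,  0.       ,  0.       ,  0.       ,  0.       ]), array([[ 5.43401533e-01, -8.39411564e-01, -1.01489212e-02,
        -2.70662705e+02],
       [-4.77159204e-01, -2.98901923e-01, -8.26424064e-01,
         3.23466078e+02],
       [ 6.90676384e-01,  4.53922755e-01, -5.62956717e-01,
         1.03964128e+03],
       [ 0.00000000e+00,  0.00000000e+00,  0.00000000e+00,
         1.00000000e+00]]))
```

View pics/top0.png

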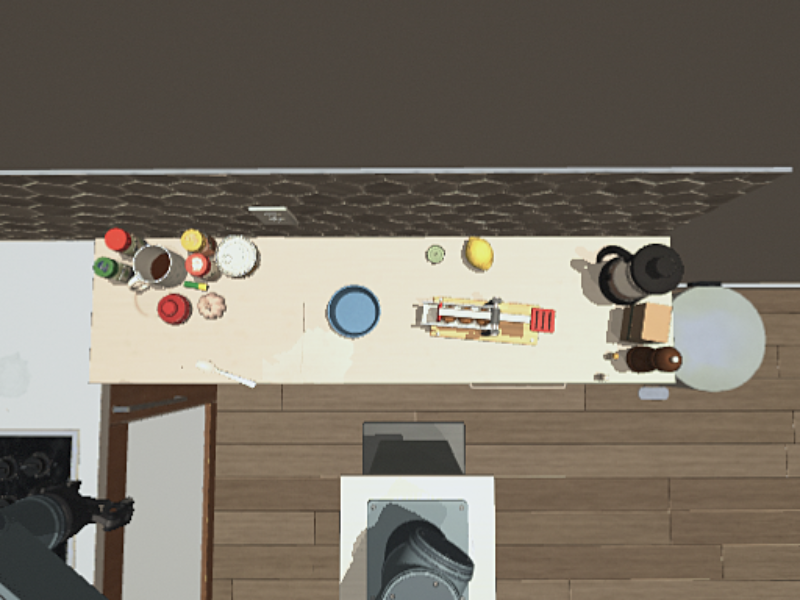

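View pics/scene0.png

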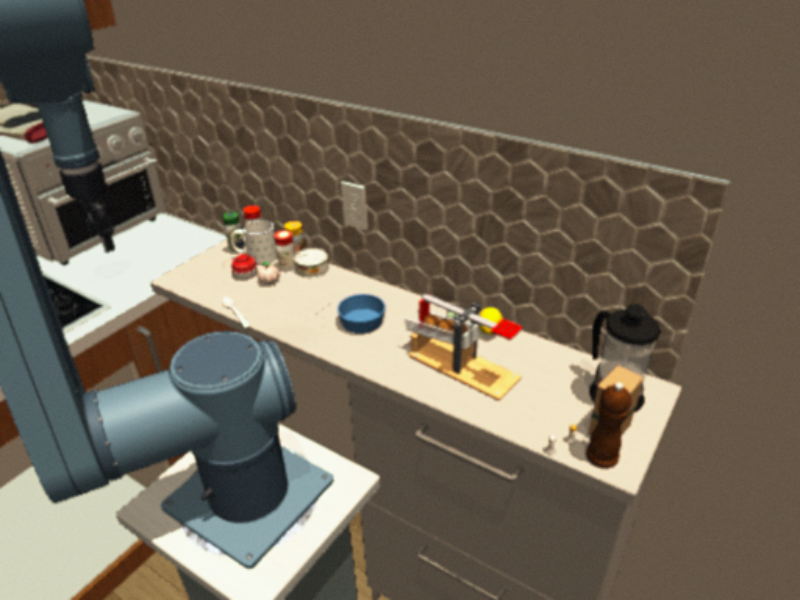

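The top view shows the bowl at (354,311) and the dispenser running from its spout at about (415,315) to its red paddle at (542,320), in 800x600 pixels. Image right is world -y. Next I measure these and crop in on the dispenser.

Run:
```python
from h import *
c=cam("top"); im=c[0]["color"]; hsv=cv2.cvtColor(im,cv2.COLOR_BGR2HSV)
def blob(m,x0,x1,y0=150,y1=245):
    k=np.zeros_like(m);k[y0:y1,x0:x1]=m[y0:y1,x0:x1]
    n,l,s,ce=cv2.connectedComponentsWithStats(k); i=1+np.argmax(s[1:,4]); return (l==i).astype(np.uint8),ce[i],s[i]
mb,cb,sb=blob(cv2.inRange(hsv,(95,80,40),(125,255,255)),200,260)
mp,cp,sp=blob(cv2.inRange(hsv,(170,120,80),(180,255,255))|cv2.inRange(hsv,(0,150,80),(6,255,255)),325,370)
hull=cv2.findContours(mb,0,2)[0][0]; (u,v),r=cv2.minEnclosingCircle(hull)
print("bowl",u,v,r,back(c,[[u,v]],42),sb)
print("paddle",cp,sp,back(c,[cp],145))
rr=cv2.minAreaRect(np.vstack(cv2.findContours(mp,0,2)[0])); print(rr,back(c,cv2.boxPoints(rr),145).round(1))
x0,y0,s=255,175,7
cr=cv2.resize(im[y0:y0+60,x0:x0+110],None,fx=s,fy=s,interpolation=cv2.INTER_CUBIC); cv2.imwrite("pics/crop1.png",cr)
```

```text
bowl 226.0 199.0 16.763153076171875 [[485.9894681 128.6548669  42.       ]] [210 183  33  33 804]
paddle [346.62732919 204.61490683] [339 197  16  16 161] [[ 460.77665189 -231.83357639  145.        ]]
((346.77459716796875, 204.47952270507812), (14.847860336303711, 14.033039093017578), 5.194429397583008) [[ 442.9 -208.6  145. ]
 [ 483.6 -213.1  145. ]
 [ 479.5 -256.   145. ]
 [ 438.9 -251.4  145. ]]
```

View pics/crop1.png

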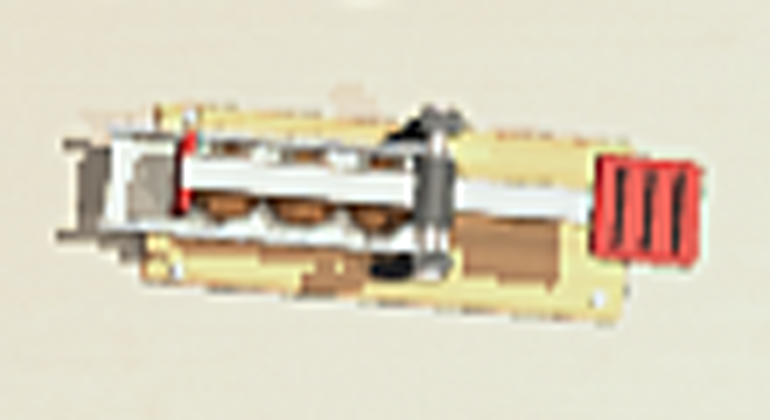

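The crop shows base plate corners at (155,104), (142,279), (630,142) and (617,320), and the paddle centred at (648,210). I'll fit the dispenser pose to these and work out the plan from it.

Run:
```python
from h import *
from scipy.optimize import least_squares
c=cam("top")
px=np.array([[155,104],[142,279],[630,142],[617,320],[648,210]],float); px=np.array([255,175])+(px+.5)/7-.5
M=np.array([[-85,42,10],[-85,-42,10],[140,42,10],[140,-42,10],[118,0,145.]])
def W(p,M): 
    a=p[2];R=np.array([[np.cos(a),-np.sin(a)],[np.sin(a),np.cos(a)]]); M=np.array(M,float); return np.c_[M[:,:2]@R.T+p[:2],M[:,2]]
r=least_squares(lambda p:(proj(c,W(p,M))-px).ravel(),[465,-110,-1.6]); p=r.x
print(p,r.fun.reshape(-1,2).round(2))
print("place,spout,paddle",W(p,[[-140,0,0],[-105,0,55],[118,0,145]]).round(1))
b=back(c,[[226,199]],42)[0]
a=p[2];R=np.array([[np.cos(a),-np.sin(a)],[np.sin(a),np.cos(a)]])
print("bowl in disp",(R.T@(b[:2]-p[:2])).round(1),b, "axis",R[:,0])
q=np.array([-2.9e-4,.15429,.98803,-8.6e-4])
from scipy.spatial.transform import Rotation as Ro
Rt=Ro.from_quat(q[[1,2,3,0]]).as_matrix();print(Rt.round(3)); print("yaw of tool y",np.degrees(np.arctan2(Rt[1,1],Rt[0,1])))
# bowl from scene cam
s=cam("scene");h=cv2.cvtColor(s[0]["color"],cv2.COLOR_BGR2HSV);m=cv2.inRange(h,(95,100,40),(125,255,255));m[:180]=0;m[220:]=0;m[:,:210]=0;m[:,252:]=0
print("scene bowl bbox",cv2.boundingRect(m))
t=np.linspace(0,2*np.pi,60)
P=np.vstack([np.c_[b[0]+rr*np.cos(t),b[1]+rr*np.sin(t),0*t+z] for rr,z in((55,42),(46,0))]);u=proj(s,P);print(u.min(0),u.max(0))
```

```text
[ 471.40474986 -114.95910677   -1.65686202] [[-0.26 -0.29]
 [-0.47  0.23]
 [ 0.44 -0.01]
 [ 0.61  0.18]
 [-0.28 -0.12]]
place,spout,paddle [[ 483.4   24.5    0. ]
 [ 480.4  -10.3   55. ]
 [ 461.3 -232.5  145. ]]
bowl in disp [-244.    -6.4] [485.9894681 128.6548669  42.       ] axis [-0.08595948 -0.99629863]
[[-0.952  0.305 -0.001]
 [ 0.305  0.952 -0.002]
 [ 0.    -0.002 -1.   ]]
yaw of tool y 72.24885164755325
scene bowl bbox (217, 189, 29, 24)
[214.12622948 187.85164164] [245.77342322 214.2737967 ]
```

>>> jog_arm([
  {"x":-20,"y":-10,"hand":0.4},
  {"x":-35,"y":-17,"hand":0.4},
  {"x":-35,"y":-17,"hand":0.4},
  {"x":-35,"y":-17,"hand":0.4},
  {"x":-35,"y":-17,"hand":0.4},
  {"x":-35,"y":-17,"hand":0.4},
  {"x":-35,"y":-17,"hand":0.4},
  {"x":-35,"y":-17,"hand":0.4},
  {"x":-35,"y":-17,"hand":0.4},
  {"x":-35,"y":-17,"hand":0.4},
])

```text
schema error: expected keys x, y, z, rx, ry, rz, hand
```

>>> jog_arm([
  {"x":-35,"y":-17,"hand":0.4},
  {"x":-35,"y":-17,"hand":0.4,"rz":7},
  {"rz":7,"hand":0.4},
  {"rz":7,"hand":0.4},
  {"rz":7,"hand":0.4},
  {"rz":7,"hand":0.4},
  {"rz":7,"hand":0.4},
  {"rz":7,"hand":0.4},
  {"rz":7,"hand":0.4},
  {"rz":7,"hand":0.4},
])

```text
schema error: expected keys x, y, z, rx, ry, rz, hand
```

>>> jog_arm([
  {"rz":7,"hand":0.4},
  {"rz":7,"hand":0.4},
  {"hand":0.4},
  {"hand":0.4},
])

```text
schema error: expected keys x, y, z, rx, ry, rz, hand
```

All keys are required.

>>> jog_arm([
  {"x":-20,"y":-10,"z":0,"rx":0,"ry":0,"rz":0,"hand":0.4},
  {"x":-35,"y":-17,"z":0,"rx":0,"ry":0,"rz":0,"hand":0.4},
  {"x":-35,"y":-17,"z":0,"rx":0,"ry":0,"rz":0,"hand":0.4},
  {"x":-35,"y":-17,"z":0,"rx":0,"ry":0,"rz":0,"hand":0.4},
  {"x":-35,"y":-17,"z":0,"rx":0,"ry":0,"rz":0,"hand":0.4},
  {"x":-35,"y":-17,"z":0,"rx":0,"ry":0,"rz":0,"hand":0.4},
  {"x":-35,"y":-17,"z":0,"rx":0,"ry":0,"rz":0,"hand":0.4},
  {"x":-35,"y":-17,"z":0,"rx":0,"ry":0,"rz":0,"hand":0.4},
  {"x":-35,"y":-17,"z":0,"rx":0,"ry":0,"rz":0,"hand":0.4},
  {"x":-35,"y":-17,"z":0,"rx":0,"ry":0,"rz":0,"hand":0.4},
])

```text
time_s: 1.08
tool_pos: [438.0, 264.9, 231.4]
tool_rot: [0.0, 0.154, 0.988, 0.0]
force: [0.9, 0.4, -0.6]
grip_width: 51.4
grip_force: 0.0
```

>>> jog_arm([
  {"x":-35,"y":-17,"z":0,"rx":0,"ry":0,"rz":0,"hand":0.4},
  {"x":-35,"y":-17,"z":0,"rx":0,"ry":0,"rz":0,"hand":0.4},
  {"x":0,"y":0,"z":0,"rx":0,"ry":0,"rz":7,"hand":0.4},
  {"x":0,"y":0,"z":0,"rx":0,"ry":0,"rz":7,"hand":0.4},
  {"x":0,"y":0,"z":0,"rx":0,"ry":0,"rz":7,"hand":0.4},
  {"x":0,"y":0,"z":0,"rx":0,"ry":0,"rz":7,"hand":0.4},
  {"x":0,"y":0,"z":0,"rx":0,"ry":0,"rz":7,"hand":0.4},
  {"x":0,"y":0,"z":0,"rx":0,"ry":0,"rz":7,"hand":0.4},
  {"x":0,"y":0,"z":0,"rx":0,"ry":0,"rz":7,"hand":0.4},
  {"x":0,"y":0,"z":0,"rx":0,"ry":0,"rz":7,"hand":0.4},
])

```text
time_s: 1.92
tool_pos: [493.2, 212.7, 231.2]
tool_rot: [-0.0, 0.603, 0.798, -0.0]
force: [0.2, 0.2, 0.5]
grip_width: 50.9
grip_force: 0.0
```

>>> jog_arm([
  {"x":0,"y":0,"z":0,"rx":0,"ry":0,"rz":7,"hand":0.4},
  {"x":0,"y":0,"z":0,"rx":0,"ry":0,"rz":7,"hand":0.4},
  {"x":0,"y":0,"z":0,"rx":0,"ry":0,"rz":7,"hand":0.4},
  {"x":0,"y":0,"z":0,"rx":0,"ry":0,"rz":0,"hand":0.4},
  {"x":0,"y":0,"z":0,"rx":0,"ry":0,"rz":0,"hand":0.4},
])

```text
time_s: 2.33
tool_pos: [493.3, 212.8, 231.2]
tool_rot: [-0.0, 0.735, 0.679, -0.0]
force: [0.9, -0.6, -0.1]
grip_width: 51.0
grip_force: 0.0
```

>>> jog_arm([
  {"x":0,"y":0,"z":36,"rx":0,"ry":0,"rz":0,"hand":0.4},
  {"x":0,"y":0,"z":36,"rx":0,"ry":0,"rz":0,"hand":0.4},
  {"x":0,"y":0,"z":36,"rx":0,"ry":0,"rz":0,"hand":0.4},
  {"x":0,"y":0,"z":36,"rx":0,"ry":0,"rz":0,"hand":0.4},
  {"x":0,"y":0,"z":36,"rx":0,"ry":0,"rz":0,"hand":0.4},
  {"x":0,"y":0,"z":20,"rx":0,"ry":0,"rz":0,"hand":0.4},
  {"x":0,"y":0,"z":16,"rx":0,"ry":0,"rz":0,"hand":0.4},
  {"x":0,"y":0,"z":0,"rx":0,"ry":0,"rz":0,"hand":0.4},
])

```text
time_s: 3.0
tool_pos: [490.6, 212.1, 11.8]
tool_rot: [-0.002, 0.735, 0.678, -0.003]
force: [-1.1, -0.7, 0.2]
grip_width: 51.4
grip_force: 0.0
```

>>> jog_arm([
  {"x":-8,"y":0,"z":0,"rx":0,"ry":0,"rz":0,"hand":0.4},
  {"x":-8,"y":0,"z":0,"rx":0,"ry":0,"rz":0,"hand":0.4},
  {"x":-5,"y":0,"z":0,"rx":0,"ry":0,"rz":0,"hand":0.4},
  {"x":-4,"y":0,"z":0,"rx":0,"ry":0,"rz":0,"hand":0.4},
  {"x":-4,"y":0,"z":0,"rx":0,"ry":0,"rz":0,"hand":0.4},
  {"x":-4,"y":0,"z":0,"rx":0,"ry":0,"rz":0,"hand":0.4},
  {"x":-4,"y":0,"z":0,"rx":0,"ry":0,"rz":0,"hand":0.4},
  {"x":-4,"y":0,"z":0,"rx":0,"ry":0,"rz":0,"hand":0.4},
  {"x":-4,"y":0,"z":0,"rx":0,"ry":0,"rz":0,"hand":0.4},
])

```text
time_s: 3.75
tool_pos: [489.9, 167.8, 15.7]
tool_rot: [0.0, 0.736, 0.677, 0.0]
force: [0.7, 2.5, 2.7]
grip_width: 51.4
grip_force: 1.7
```

```bash
cat > bowl.py <<'E'
from h import *
p=np.array([471.4,-115.0,-1.65686]);a=p[2];R=np.array([[np.cos(a),-np.sin(a)],[np.sin(a),np.cos(a)]])
import sys
t=env.state(); print("tcp disp",(R.T@(t["tool_pos"][:2]-p[:2])).round(1),t["tool_pos"].round(1),t["force"].round(1))
c=cam("top");im=c[0]["color"];h=cv2.cvtColor(im,cv2.COLOR_BGR2HSV);m=cv2.inRange(h,(95,80,40),(125,255,255));m[:165]=0;m[235:]=0;m[:,:195]=0;m[:,290:]=0
n,l,s,ce=cv2.connectedComponentsWithStats(m);print(s[1:][s[1:,4]>15]);i=1+np.argmax(s[1:,4])
q=cv2.findContours((l==i).astype(np.uint8),0,2)[0][0];(u,v),r=cv2.minEnclosingCircle(q);b=back(c,[[u,v]],42)[0];print(u,v,r,"bowl disp",(R.T@(b[:2]-p[:2])).round(1))
if len(sys.argv)>1: cv2.imwrite(sys.argv[1],cv2.resize(im[160:240,185:325],None,fx=5.5,fy=5.5,interpolation=2))
E
python3 bowl.py pics/p2.png
```

```text
tcp disp [-283.3   -5.9] [489.9 167.8  15.7] [0.7 2.5 2.7]
[[225 184  24  32 634]]
232.25 199.77499389648438 16.458017349243164 bowl disp [-223.9   -7.2]
```

View pics/p2.png

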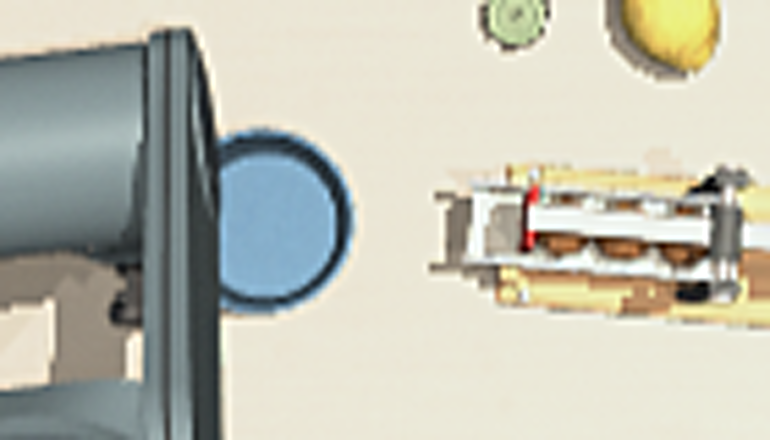

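The picture shows both fingertips against the bowl's left rim at about (218,220) and the path to the spout at (440,230) clear. I keep pushing and drift sideways by 6 mm.

>>> jog_arm([
  {"x":-7,"y":0.7,"z":0,"rx":0,"ry":0,"rz":0,"hand":0.4},
  {"x":-7,"y":0.7,"z":0,"rx":0,"ry":0,"rz":0,"hand":0.4},
  {"x":-7,"y":0.7,"z":0,"rx":0,"ry":0,"rz":0,"hand":0.4},
  {"x":-7,"y":0.7,"z":0,"rx":0,"ry":0,"rz":0,"hand":0.4},
  {"x":-7,"y":0.7,"z":0,"rx":0,"ry":0,"rz":0,"hand":0.4},
  {"x":-7,"y":0.7,"z":0,"rx":0,"ry":0,"rz":0,"hand":0.4},
  {"x":-7,"y":0.7,"z":0,"rx":0,"ry":0,"rz":0,"hand":0.4},
  {"x":-7,"y":0.7,"z":0,"rx":0,"ry":0,"rz":0,"hand":0.4},
  {"x":-7,"y":0.7,"z":0,"rx":0,"ry":0,"rz":0,"hand":0.4},
  {"x":-4,"y":0,"z":0,"rx":0,"ry":0,"rz":0,"hand":0.4},
])

```text
time_s: 4.63
tool_pos: [490.4, 99.6, 15.3]
tool_rot: [0.0, 0.736, 0.677, -0.0]
force: [-0.1, 2.7, 1.0]
grip_width: 51.8
grip_force: 1.3
```

>>> jog_arm([
  {"x":-3,"y":0,"z":0,"rx":0,"ry":0,"rz":0,"hand":0.4},
  {"x":-3,"y":0,"z":0,"rx":0,"ry":0,"rz":0,"hand":0.4},
  {"x":-2,"y":0,"z":0,"rx":0,"ry":0,"rz":0,"hand":0.4},
  {"x":-2,"y":0,"z":0,"rx":0,"ry":0,"rz":0,"hand":0.4},
  {"x":0,"y":0,"z":0,"rx":0,"ry":0,"rz":0,"hand":0.4},
])

```text
time_s: 5.05
tool_pos: [489.4, 90.4, 15.3]
tool_rot: [0.0, 0.736, 0.677, -0.0]
force: [0.8, 0.4, 0.4]
grip_width: 51.4
grip_force: 0.6
```

```bash
python3 bowl.py
```

```text
tcp disp [-206.1    0.3] [489.4  90.4  15.3] [0.8 0.4 0.4]
[[255 184  16  33 387]]
257.5 200.0 16.19423484802246 bowl disp [-143.5   -1.2]
```

>>> jog_arm([
  {"x":-2,"y":0,"z":0,"rx":0,"ry":0,"rz":0,"hand":0.4},
  {"x":-2,"y":0,"z":0,"rx":0,"ry":0,"rz":0,"hand":0.4},
])

```text
time_s: 5.27
tool_pos: [489.0, 86.8, 15.2]
tool_rot: [-0.0, 0.736, 0.677, -0.0]
force: [0.3, 2.4, 0.1]
grip_width: 51.0
grip_force: 1.0
```

>>> jog_arm([
  {"x":-2,"y":0,"z":0,"rx":0,"ry":0,"rz":0,"hand":0.4},
  {"x":0,"y":0,"z":0,"rx":0,"ry":0,"rz":0,"hand":0.4},
])

```text
time_s: 5.43
tool_pos: [488.9, 84.4, 15.3]
tool_rot: [-0.0, 0.736, 0.677, -0.0]
force: [0.0, 0.6, 1.1]
grip_width: 51.2
grip_force: 0.6
```

>>> jog_arm([
  {"x":-1.5,"y":0,"z":0,"rx":0,"ry":0,"rz":0,"hand":0.4},
  {"x":-0.5,"y":0,"z":0,"rx":0,"ry":0,"rz":0,"hand":0.4},
])

```text
time_s: 5.6
tool_pos: [488.8, 82.7, 15.3]
tool_rot: [-0.0, 0.736, 0.677, 0.0]
force: [0.7, 4.1, 0.4]
grip_width: 51.2
grip_force: 1.9
```

>>> jog_arm([
  {"x":-1.5,"y":0,"z":0,"rx":0,"ry":0,"rz":0,"hand":0.4},
  {"x":-0.5,"y":0,"z":0,"rx":0,"ry":0,"rz":0,"hand":0.4},
])

```text
time_s: 5.77
tool_pos: [488.9, 82.0, 15.3]
tool_rot: [-0.001, 0.736, 0.677, 0.001]
force: [1.0, 12.2, -0.0]
grip_width: 50.9
grip_force: 5.4
```

>>> jog_arm([
  {"x":8,"y":0,"z":0,"rx":0,"ry":0,"rz":0,"hand":0.4},
  {"x":15,"y":0,"z":0,"rx":0,"ry":0,"rz":0,"hand":0.4},
  {"x":25,"y":0,"z":0,"rx":0,"ry":0,"rz":0,"hand":0.4},
  {"x":0,"y":0,"z":-30,"rx":0,"ry":0,"rz":0,"hand":0.4},
  {"x":0,"y":0,"z":-38,"rx":0,"ry":0,"rz":0,"hand":1},
  {"x":0,"y":0,"z":-38,"rx":0,"ry":0,"rz":0,"hand":1},
  {"x":0,"y":0,"z":-38,"rx":0,"ry":0,"rz":0,"hand":1},
  {"x":0,"y":0,"z":-38,"rx":0,"ry":0,"rz":0,"hand":1},
  {"x":0,"y":0,"z":-33,"rx":0,"ry":0,"rz":0,"hand":1},
  {"x":0,"y":0,"z":0,"rx":0,"ry":0,"rz":0,"hand":1},
])

```text
time_s: 6.6
tool_pos: [496.3, 128.6, 237.7]
tool_rot: [0.005, 0.736, 0.677, 0.005]
force: [0.6, -0.2, -0.0]
grip_width: 0.1
grip_force: 0.0
```

```bash
python3 bowl.py pics/p3.png
```

```text
tcp disp [-244.8    3.9] [496.3 128.6 237.7] [ 0.6 -0.2 -0. ]
[[243 184  30  33 732]]
258.4038391113281 200.0 16.723234176635742 bowl disp [-140.6   -0.9]
```

View pics/p3.png

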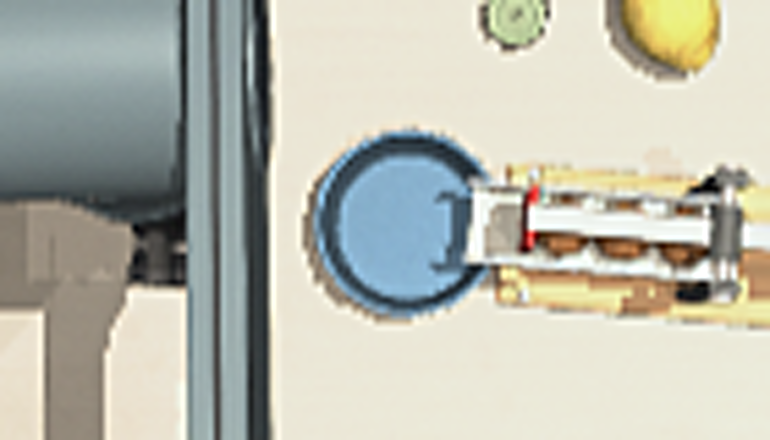

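The bowl sits under the spout at (405,225), measured at (-140.6, -0.9) mm in the dispenser frame. I move over the paddle with the fingers shut.

>>> jog_arm([
  {"x":-20,"y":0,"z":0,"rx":0,"ry":0,"rz":0,"hand":1},
  {"x":-38,"y":0,"z":0,"rx":0,"ry":0,"rz":0,"hand":1},
  {"x":-38,"y":0,"z":0,"rx":0,"ry":0,"rz":0,"hand":1},
  {"x":-38,"y":0,"z":0,"rx":0,"ry":0,"rz":0,"hand":1},
  {"x":-38,"y":0,"z":0,"rx":0,"ry":0,"rz":0,"hand":1},
  {"x":-38,"y":0,"z":0,"rx":0,"ry":0,"rz":0,"hand":1},
  {"x":-38,"y":0,"z":0,"rx":0,"ry":0,"rz":0,"hand":1},
  {"x":-38,"y":0,"z":0,"rx":0,"ry":0,"rz":0,"hand":1},
  {"x":-38,"y":0,"z":0,"rx":0,"ry":0,"rz":0,"hand":1},
  {"x":-37,"y":-3,"z":0,"rx":0,"ry":0,"rz":0,"hand":1},
])

```text
time_s: 7.48
tool_pos: [458.7, -232.7, 228.8]
tool_rot: [-0.001, 0.736, 0.677, -0.0]
force: [0.4, -0.1, 0.3]
grip_width: 0.1
grip_force: 0.0
```

>>> jog_arm([
  {"x":0,"y":0,"z":0,"rx":0,"ry":0,"rz":0,"hand":1},
  {"x":0,"y":0,"z":0,"rx":0,"ry":0,"rz":0,"hand":1},
])

```text
time_s: 7.65
tool_pos: [458.5, -232.5, 228.6]
tool_rot: [-0.002, 0.737, 0.676, -0.0]
force: [-0.3, 1.3, 0.0]
grip_width: 0.1
grip_force: 0.0
```

>>> jog_arm([
  {"x":0,"y":3,"z":25,"rx":0,"ry":0,"rz":0,"hand":1},
  {"x":0,"y":0,"z":30,"rx":0,"ry":0,"rz":0,"hand":1},
  {"x":0,"y":0,"z":15,"rx":0,"ry":0,"rz":0,"hand":1},
  {"x":0,"y":0,"z":6,"rx":0,"ry":0,"rz":0,"hand":1},
  {"x":0,"y":0,"z":0,"rx":0,"ry":0,"rz":0,"hand":1},
])

```text
time_s: 8.07
tool_pos: [461.7, -229.1, 152.3]
tool_rot: [-0.002, 0.735, 0.678, -0.0]
force: [-0.1, -0.8, 0.1]
grip_width: -0.2
grip_force: 0.0
```

>>> jog_arm([
  {"x":0,"y":0,"z":7,"rx":0,"ry":0,"rz":0,"hand":1},
  {"x":0,"y":0,"z":7,"rx":0,"ry":0,"rz":0,"hand":1},
  {"x":0,"y":0,"z":7,"rx":0,"ry":0,"rz":0,"hand":1},
  {"x":0,"y":0,"z":7,"rx":0,"ry":0,"rz":0,"hand":1},
  {"x":0,"y":0,"z":4,"rx":0,"ry":0,"rz":0,"hand":1},
  {"x":0,"y":0,"z":0,"rx":0,"ry":0,"rz":0,"hand":1},
])

```text
time_s: 8.57
tool_pos: [463.4, -231.3, 122.1]
tool_rot: [0.001, 0.736, 0.677, 0.0]
force: [2.7, 0.7, 5.5]
grip_width: -0.0
grip_force: 2.4
```

>>> jog_arm([
  {"x":0,"y":0,"z":3,"rx":0,"ry":0,"rz":0,"hand":1},
  {"x":0,"y":0,"z":3,"rx":0,"ry":0,"rz":0,"hand":1},
  {"x":0,"y":0,"z":2,"rx":0,"ry":0,"rz":0,"hand":1},
  {"x":0,"y":0,"z":0,"rx":0,"ry":0,"rz":0,"hand":1},
])

```text
time_s: 8.9
tool_pos: [463.1, -231.2, 114.6]
tool_rot: [0.0, 0.736, 0.677, 0.0]
force: [0.6, 0.6, 6.0]
grip_width: -0.2
grip_force: 2.6
```

>>> jog_arm([
  {"x":0,"y":0,"z":0,"rx":0,"ry":0,"rz":0,"hand":1},
  {"x":0,"y":0,"z":0,"rx":0,"ry":0,"rz":0,"hand":1},
  {"x":0,"y":0,"z":0,"rx":0,"ry":0,"rz":0,"hand":1},
  {"x":0,"y":0,"z":0,"rx":0,"ry":0,"rz":0,"hand":1},
  {"x":0,"y":0,"z":0,"rx":0,"ry":0,"rz":0,"hand":1},
  {"x":0,"y":0,"z":0,"rx":0,"ry":0,"rz":0,"hand":1},
  {"x":0,"y":0,"z":0,"rx":0,"ry":0,"rz":0,"hand":1},
  {"x":0,"y":0,"z":0,"rx":0,"ry":0,"rz":0,"hand":1},
  {"x":0,"y":0,"z":0,"rx":0,"ry":0,"rz":0,"hand":1},
  {"x":0,"y":0,"z":0,"rx":0,"ry":0,"rz":0,"hand":1},
])

```text
time_s: 9.73
tool_pos: [463.1, -231.3, 114.9]
tool_rot: [0.0, 0.736, 0.677, 0.0]
force: [1.4, 1.3, 6.4]
grip_width: -0.1
grip_force: 2.6
```

>>> jog_arm([
  {"x":0,"y":0,"z":0,"rx":0,"ry":0,"rz":0,"hand":1},
  {"x":0,"y":0,"z":0,"rx":0,"ry":0,"rz":0,"hand":1},
  {"x":0,"y":0,"z":0,"rx":0,"ry":0,"rz":0,"hand":1},
  {"x":0,"y":0,"z":0,"rx":0,"ry":0,"rz":0,"hand":1},
  {"x":0,"y":0,"z":0,"rx":0,"ry":0,"rz":0,"hand":1},
  {"x":0,"y":0,"z":0,"rx":0,"ry":0,"rz":0,"hand":1},
  {"x":0,"y":0,"z":0,"rx":0,"ry":0,"rz":0,"hand":1},
  {"x":0,"y":0,"z":0,"rx":0,"ry":0,"rz":0,"hand":1},
])

```text
time_s: 10.4
tool_pos: [463.1, -231.3, 115.0]
tool_rot: [0.0, 0.736, 0.677, 0.0]
force: [1.0, 0.8, 5.5]
grip_width: -0.1
grip_force: 2.6
```

```bash
python3 bowl.py pics/p4.png
```

```text
tcp disp [116.6   1.7] [ 463.1 -231.3  115. ] [1.  0.8 5.5]
[[243 184  31  33 454]]
258.7248840332031 199.90545654296875 16.926103591918945 bowl disp [-139.6   -0.6]
```

View pics/p4.png

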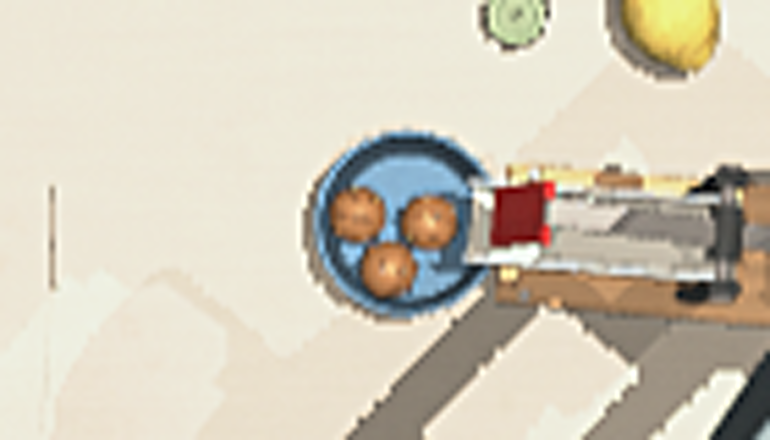

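All three walnuts lie in the bowl, at (357,215), (430,222) and (388,270), and the gate is up. I press a little more to make sure of the stop, then release gently and lift off.

>>> jog_arm([
  {"x":0,"y":0,"z":2,"rx":0,"ry":0,"rz":0,"hand":1},
  {"x":0,"y":0,"z":2,"rx":0,"ry":0,"rz":0,"hand":1},
  {"x":0,"y":0,"z":0,"rx":0,"ry":0,"rz":0,"hand":1},
])

```text
time_s: 10.7
tool_pos: [463.0, -231.3, 110.8]
tool_rot: [0.0, 0.736, 0.677, 0.0]
force: [0.8, 1.0, 6.2]
grip_width: 0.1
grip_force: 2.7
```

>>> jog_arm([
  {"x":0,"y":0,"z":-7,"rx":0,"ry":0,"rz":0,"hand":1},
  {"x":0,"y":0,"z":-8,"rx":0,"ry":0,"rz":0,"hand":1},
  {"x":0,"y":0,"z":-8,"rx":0,"ry":0,"rz":0,"hand":1},
  {"x":0,"y":0,"z":-8,"rx":0,"ry":0,"rz":0,"hand":1},
  {"x":0,"y":0,"z":-10,"rx":0,"ry":0,"rz":0,"hand":1},
  {"x":0,"y":0,"z":-25,"rx":0,"ry":0,"rz":0,"hand":1},
  {"x":0,"y":0,"z":-30,"rx":0,"ry":0,"rz":0,"hand":1},
  {"x":0,"y":0,"z":-20,"rx":0,"ry":0,"rz":0,"hand":1},
  {"x":0,"y":0,"z":0,"rx":0,"ry":0,"rz":0,"hand":1},
  {"x":0,"y":0,"z":0,"rx":0,"ry":0,"rz":0,"hand":1},
])

```text
time_s: 11.53
tool_pos: [462.9, -230.8, 227.3]
tool_rot: [0.0, 0.736, 0.677, 0.0]
force: [-1.3, -0.7, -0.1]
grip_width: 0.0
grip_force: 0.0
```

```bash
python3 bowl.py pics/p5.png
```

```text
tcp disp [116.1   1.5] [ 462.9 -230.8  227.3] [-1.3 -0.7 -0.1]
[[243 184  30  33 448]]
258.4060974121094 200.05886840820312 16.760318756103516 bowl disp [-140.6   -1.1]
```

View pics/p5.png

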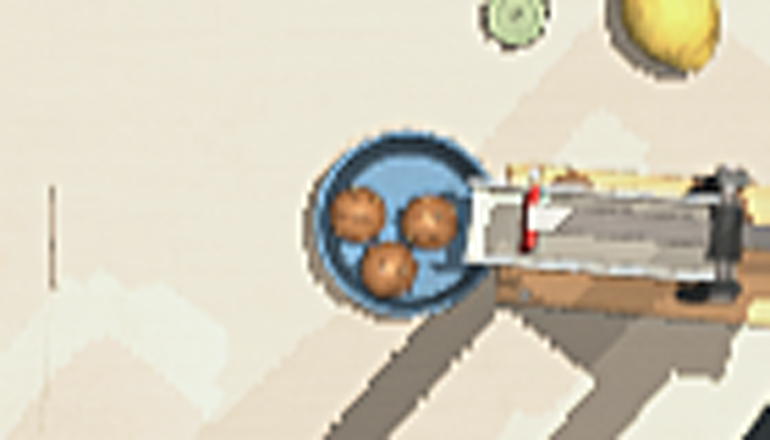

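The gate is shut again (red plate at (530,218)), the walnuts lie in the bowl and the arm is clear, so I hand in.

```bash
python3 -c "
from plant import env
print(env.close_job())"
```

```text
the job is handed in; nothing more can be done
None
```

The job is handed in, with no verdict returned: the last picture shows the bowl against the dispenser under the spout, all three walnuts in it, the gate shut and the arm clear of everything.

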